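# Shut the air valve and hold the recessed bleed button down

## Task

Shut off the air to the grey control unit by turning its quarter-turn valve lever clockwise all the way to its closed stop. Only then, with the slim stylus from the wooden stand, reach down through the round hole in the unit's top and press the recessed bleed button fully down. Finish while still gripping the stylus and holding the button down with it; leave the other tool, the spray can and the dish where they stand.

Things in the scene. Friction and masses are not known exactly. Their poses are not given: they have to be found in the camera images.
- air_unit: grey air control unit, fixed on the bench: a box 180 mm (x) by 150 mm (y) by 80 mm high, origin at the centre of its underside. On its flat top a gauge 48 mm wide, 11 mm high, at x +45, y -25 mm; beside it on the bench a clear filter jar 48 mm wide, 82 mm high, at x +30, y +100 mm; the brass pipe and valve are on its -y side, the pipe bending down into the bench at x +40, y -175 mm
- button_hole (a point): centre of the mouth of the bleed-button hole in the unit's flat top, 80 mm above the table, at x -35, y +25 mm in the unit's frame. The hole is round, vertical and 18 mm across, too small for a finger. The button, a steel disc 15 mm across, nearly fills it, its top 30 mm below the mouth
- bleed_button (a joint): travel of the button in m: 0 up, 0.006 fully down at a hard stop; a spring returns it, about 1 N to start and 4.5 N at the bottom
- valve (a joint): angle of the valve lever in rad: 0 open (lever along the pipe, pointing away from the box, the unit's -y), 1.571 closed (lever across the pipe, pointing to the unit's -x), stops at both ends; it grows clockwise seen from above and stays where it is left (friction 0.12 N m)
- valve_pivot (a point): point on the vertical axis of the valve lever, at the lever's mid-thickness, 107 mm above the table; axes are the unit's. It lies at x +75, y -155 mm from the button hole, outside the box. Below it are a brass stem and a level pipe (top 62 mm above the table)
- valve_lever (a point): point on the black lever grip, 75 mm from the pivot, moving with the lever. The grip is a level bar 16 mm wide and 14 mm thick that reaches from 25 to 95 mm from the pivot, mid-thickness 107 mm above the table; its long side runs from the pivot to this point
- stylus_handle (a point): middle of the handle of the stylus, which starts upright in one of the two holes of the wooden stand (z up). Slim straight round wooden handle 18 mm across and 75 mm long; its middle is 102.5 mm above the tip and starts 107.5 mm above the table. Below the handle is a steel shank 6 mm across and 65 mm long. Mass about 60 g
- stylus_tip (a point): lower end of the stylus shank, on the axis of the stylus; starts 5 mm above the table inside the stand
- tool_stand: fixed wooden block 55 mm (x) by 130 mm (y) by 70 mm high, origin at the centre of its underside; two vertical through holes 8 mm across on its centre line at y -35 and +35 mm, one holding the stylus, the other the pusher; the handles rest on the block's top
- pusher_top (a point): top of the other tool in the stand, to be left alone: a short mushroom-shaped wooden handle 34 mm across and 38 mm high, top 108 mm above the table
- spray_can: loose upright can, 60 mm across and 170 mm high, to be left alone; origin at the centre of its underside
- ring_dish: loose round white dish, 90 mm across and 35 mm high, to be left alone; origin at the centre of its underside
Things that resemble listed ones, but are neither listed nor needed, are in the scene too. Leave any blue or purple look-alike of the part that bears stylus_handle alone.

How it is judged:
On the way, in this order (a step that is already met when the one before it is completed fails the run):
1. the valve lever is turned to its closed stop (value of joint valve above 1.45 rad), for 0.2 s.
2. the button is pressed down by the stylus through the hole (value of joint bleed_button above 0.0045 m and horizontal distance between stylus_tip and button_hole below 0.009 m and z of stylus_tip in the frame of button_hole below -0.032 m), for 0.3 s.
At the end, for the whole second after the job is handed in: Valve within 0.12 rad of its closed stop; button over 4.5 of 6 mm down, pressed (over 1.5 N) by the stylus tip in the hole, over 32 mm below its mouth; fingers gripping the stylus (over 2 N), within 0.35 rad of upright; pusher within 20 mm, can and dish within 30 mm of their starts (all of step 2 and value of joint valve above 1.45 rad and contact force between stylus and bleed_button above 1.5 N and contact force between the fingers and stylus above 2 N and angle between stylus_handle's own z axis and vertical below 0.35 rad and distance of pusher_top from where it was at the start of the episode below 0.02 m and distance of each of spray_can, ring_dish from where it was at the start of the episode below 0.03 m); the arm keeps its last pose, push and grip.
It fails at once if the button is pressed while the valve is not closed (value of joint bleed_button above 0.003 m and value of joint valve below 1.4 rad).
It fails at once if the pusher, the can or the dish is knocked over or carried off (distance of pusher_top from where it was at the start of the episode above 0.03 m or distance of any of spray_can, ring_dish from where it was at the start of the episode above 0.04 m).
It also fails if it takes over 58 s, if anything falls off the work surface, if the arm or the gripper's body presses on something with over 40 N, if the wrist force passes 120 N, or if a joint passes its speed limit or range.

## Robot

A 6-joint arm with a two-finger parallel gripper is mounted at the origin on the work surface. World frame = base frame: x ahead of the robot, y to its left, z up, the work surface at z = 0. Lengths are in m, angles in rad, forces in N, time in s.
With the tool pointing down it reaches from about 0.375 to 0.9 m from the base axis. Payload 3.1 kg.
Tool frame: the origin (TCP) lies midway between the tips of the shut fingers; the grasp point (between the pads) lies 19 mm behind it (env.grasp_offset is the distance from the TCP to the grasp point, in m); z points along the fingers, y is the line along which they close (so a half turn about z gives the same grasp; the last joint's range is limited). The gripper opens to 85 mm and grips with 20 to 120 N. Pads are 22 mm wide; open, the fingers measure 114 mm over their backs; the gripper's body (76 mm by 85 mm) begins 54 mm behind the grasp point. The pads swing forward as they close: fully open they stand 13 mm farther back than shut.
Start: joints at [-0.178, 0.527, 1.433, -0, 1.181, -0.178], TCP at [0.625, 0, 0.231] pointing down, gripper open.
Joint ranges: [-3.08, 3.08], [-0.75, 2.2], [0.22, 2.44], [-1.43, 4.57], [0, 2.65], [-2.85, 2.85]. Speed limits (rad/s): [2.79, 2.79, 3.14, 3.14, 3.14, 3.14].

## Interface

Orientations are given as a unit quaternion [w, x, y, z].
In Python, from cell import env gives the robot as it stands.
- The arm moves only by the tool send_rows, never from a script. Its arguments are lists of equal length, an entry for each row: "slide": the shift along the tool's x, y, z in mm, a list of three; "turn": the turn about the tool's z in rad. In form: {"slide": [[dx, dy, dz], ...], "turn": [turn, ...]}. A call has exactly 5 rows; each row shifts and turns the commanded pose from where the row before left it, along the tool's axes as they then stand; what a row does not reach is not made up. A row lasts 1/8 s, in which the tool goes at most 62.5 mm and 10.7 degrees, less where a joint would pass 70% of its speed; a pose out of reach is approached as far as the arm can. A call with a gripper value outside its range is refused whole. "hand" is the opening, from 0 (shut) to 1 (fully open), set as the call begins (left out, the last holds). The fingers move at their own pace and stop on an object; the grip force is fixed at half the most. Time passes only in rows, so rows that do not move let the fingers close, or fill a call up. It gives the time, the measured TCP pose, the force, the opening and the grip force at its end, in the units of the state.
- env.read_state(): the state, without advancing time (a new reading comes with each control period).
- env.get_image(name): name is "scene" or "side" or "wrist"; returns (picture, depth): 384x512x3 uint8, red, green, blue; 384x512 float32, m along the optical axis (not along the pixel's ray), 0 where there is no reading.
- env.get_calibration(name): a dict with "intrinsics" (3x3 intrinsics, pixels), "k1" (the pictures are not rectified: a ray, as slopes to the right and down, at radius r is drawn at 1 + k1 r^2 times it, then the intrinsics apply), "R" (3x3) and "t" (3): a world point X has camera coordinates R X + t; the wrist camera has in their place "T_tool_cam" (4x4, takes a point from camera to tool coordinates, whose origin is the TCP and whose axes are the flange's). Camera axes: x right, y down, z forward; pixel columns grow to the right and rows downward; lengths in m; the calibration is good to about 2 mm. A picture is of the moment at which its call begins: read the wrist's pose just before it. get_calibration takes no time and is no camera call.
- env.finish_job(): hands the job in; it is judged then, once.
Trained networks look in the newest picture that a camera, given by its name, has taken for a name from the list of things; names that differ only in an ending like _2 or _b are one class to them, and where a whole thing is asked for, a point or a joint stands for the part that bears it (a point fixed in the world has none). Each returns a list of dicts, best first, with "confidence" (0 to 1); they miss things now and then, are a little off and sometimes report something else, mostly with a low value. They report only what shows in the picture. A call takes as long as a camera call. They do not tell look-alikes from the thing itself.
- env.spot_in(camera, name): "xyz" ([x, y, z] in m, in the coordinates of the camera as it stood for that picture, good to about 4 mm: the middle of the surface that is visible of it).
- env.landmark_of(camera, name): "xyz" ([x, y, z] in m, in the coordinates of the camera as it stood for that picture, good to about 4 mm: a listed point, or the origin of a listed thing).
The state is a dict: "time_s": time; "joint_pos": joint angles; "joint_velocities": joint speeds; "joint_torque": joint torques, N m; "ee_pos": TCP position; "orientation": TCP orientation; "wrist_force": force on the tool from outside, world axes, zero at the start; "moment": the same for the moment, N m; "opening": opening from 0.0 (shut) to 1.0 (fully open); "grasp_force": force on a finger pad.
Only numpy, scipy, OpenCV 4.12 (cv2) and the standard library are available. Lean on these libraries where they do the work, as an engineer would, in place of code of your own. Each camera call takes 0.05 s, during which the arm holds its last target. There are 200 camera calls.

## Working session

There is one attempt and no reset: what is moved stays moved. The work goes in short steps, Python scripts to look and compute and a tool call to move; the robot and the scene stay as the last step left them, time stands still between calls to the robot, and variables do not carry over. Pictures are saved under pics/ and viewed, at most 10 in all, crops included, and the job is handed in when it is done.

Besides the shell and the picture viewer there is one more tool, called after "Request:" by a JSON object that holds its "api" and its "payload". send_rows: Moves the arm, as the interface text tells. Its arguments: {"type":"object","properties":{"slide":{"type":"array"},"turn":{"type":"array"},"hand":{"type":"number"}},"required":["slide","turn"]}

```bash
mkdir -p pics; ls; cat > h.py <<'E'
import numpy as np, cv2
from cell import env
from scipy.spatial.transform import Rotation as Ro
def shot(cam):
    s=env.read_state(); p,d=env.get_image(cam); c=env.get_calibration(cam)
    if cam=="wrist":
        T=np.eye(4); q=s["orientation"]; T[:3,:3]=Ro.from_quat([q[1],q[2],q[3],q[0]]).as_matrix(); T[:3,3]=s["ee_pos"]
        W=T@np.array(c["T_tool_cam"])
    else:
        W=np.eye(4); R=np.array(c["R"]); W[:3,:3]=R.T; W[:3,3]=-R.T@np.array(c["t"])
    return p,d,c,W
def w(W,x): return W[:3,:3]@np.array(x)+W[:3,3]
def proj(c,W,X):
    x=W[:3,:3].T@(np.array(X)-W[:3,3]); a=x[:2]/x[2]; a=a*(1+c["k1"]*(a@a)); K=np.array(c["intrinsics"])
    return K[0,0]*a[0]+K[0,2],K[1,1]*a[1]+K[1,2]
def cloud(d,c,W):
    K=np.array(c["intrinsics"]); v,u=np.mgrid[:d.shape[0],:d.shape[1]].astype(float)
    pts=np.stack([u,v],-1).reshape(-1,1,2)
    n=cv2.undistortPoints(pts,K,np.array([c["k1"],0,0,0.])).reshape(d.shape+(2,))
    P=np.concatenate([n*d[...,None],d[...,None]],-1)
    return P@W[:3,:3].T+W[:3,3]
def save(n,p): cv2.imwrite("pics/"+n+".png",cv2.cvtColor(p,cv2.COLOR_RGB2BGR))
E
cat > a.py <<'E'
from h import *
N=["air_unit","button_hole","valve_pivot","valve_lever","stylus_handle","stylus_tip","tool_stand","pusher_top","spray_can","ring_dish"]
for cam in["scene","side","wrist"]:
    p,d,c,W=shot(cam); save(cam+"0",p); print(cam)
    for n in N:
        for r in env.landmark_of(cam,n)[:3]:
            X=w(W,r["xyz"]); print(n,round(r["confidence"],2),X.round(3),np.round(proj(c,W,X)))
p=[cv2.imread(f"pics/{k}0.png") for k in("scene","side")]
cv2.imwrite("pics/both.png",np.vstack(p)[:, :])
E
python3 a.py
```

```text
pics
scene
air_unit 0.61 [ 0.542  0.16  -0.001] [299. 231.]
button_hole 0.96 [0.516 0.191 0.08 ] [316. 215.]
valve_pivot 0.62 [0.539 0.019 0.105] [268. 181.]
valve_lever 0.66 [ 0.488 -0.039  0.111] [267. 162.]
stylus_handle 0.72 [0.523 0.41  0.001] [370. 281.]
stylus_handle 0.59 [ 0.553 -0.299  0.103] [198. 133.]
stylus_handle 0.59 [ 0.527 -0.391  0.102] [188. 117.]
stylus_tip 0.66 [ 0.526 -0.39   0.001] [191. 140.]
stylus_tip 0.46 [ 0.556 -0.297 -0.003] [201. 157.]
tool_stand 0.91 [ 0.453 -0.266 -0.002] [229. 148.]
spray_can 0.56 [0.523 0.408 0.003] [370. 280.]
ring_dish 0.72 [ 0.676 -0.18   0.006] [193. 190.]
side
air_unit 0.7 [ 0.539  0.158 -0.002] [221. 197.]
button_hole 0.66 [0.516 0.189 0.077] [207. 170.]
valve_pivot 0.84 [0.543 0.023 0.11 ] [241. 185.]
valve_pivot 0.2 [ 0.451 -0.233  0.109] [254. 255.]
valve_lever 0.8 [ 0.49  -0.039  0.106] [232. 204.]
valve_lever 0.26 [0.518 0.188 0.079] [208. 169.]
stylus_handle 0.88 [ 0.558 -0.3    0.101] [317. 261.]
stylus_handle 0.84 [ 0.462 -0.306  0.106] [276. 276.]
stylus_handle 0.66 [ 0.526 -0.392  0.105] [329. 294.]
stylus_tip 0.65 [ 0.463 -0.304  0.105] [276. 276.]
stylus_tip 0.63 [ 0.529 -0.391 -0.002] [327. 333.]
stylus_tip 0.59 [ 0.554 -0.3    0.002] [313. 298.]
tool_stand 0.62 [ 0.459 -0.268 -0.   ] [266. 304.]
spray_can 0.79 [ 0.533  0.406 -0.   ] [188. 160.]
ring_dish 0.98 [ 0.678 -0.18  -0.   ] [330. 250.]
wrist
air_unit 0.8 [0.545 0.159 0.   ] [185.  34.]
valve_pivot 0.64 [0.542 0.019 0.108] [165. 165.]
valve_pivot 0.17 [ 0.676 -0.179 -0.001] [284. 278.]
valve_lever 0.69 [ 0.493 -0.034  0.108] [122. 216.]
stylus_tip 0.73 [0.542 0.159 0.003] [182.  33.]
pusher_top 0.52 [ 0.452 -0.232  0.108] [108. 369.]
ring_dish 0.89 [ 0.68  -0.18   0.001] [287. 280.]
```

```bash
python3 -c "
import cv2,numpy as np
s=cv2.imread('pics/scene0.png');d=cv2.imread('pics/side0.png')
a=cv2.resize(s[90:300,150:420],(540,420));b=cv2.resize(d[130:350,170:390],(440,440))
cv2.imwrite('pics/b1.png',a);cv2.imwrite('pics/b2.png',b)"
```

```text
(no output)
```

View pics/b1.png

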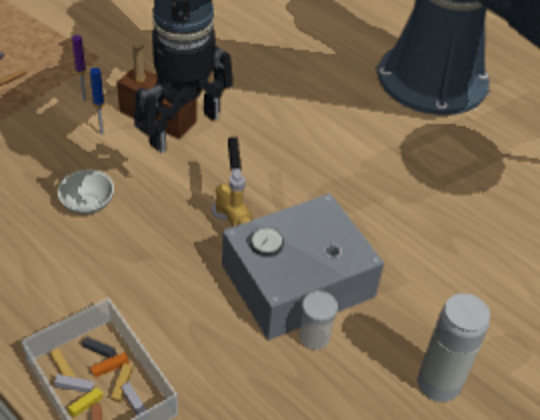

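View pics/b2.png

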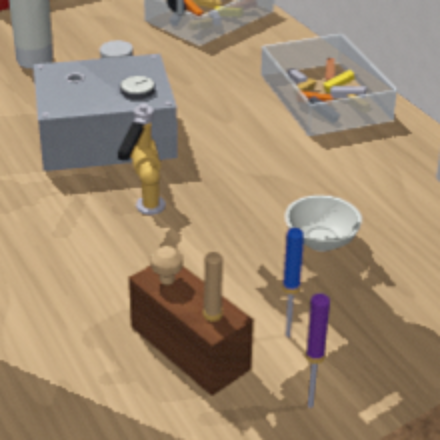

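The real stylus is the bare wooden handle in the brown stand: side view (276,276), about (0.462, -0.305). The blue one at (317,261) and the purple one at (329,294) stand free on the bench, so they are the look-alikes; the b2 crop confirms this. The lever is already about 0.4 rad closed. I'll shut the fingers and move to the lever's far side.

```bash
python3 - <<'E'
from h import *
s=env.read_state(); print(s["orientation"],s["ee_pos"],s["opening"],s["time_s"])
P=np.array([.541,.020]); 
for dth in [-131]+list(range(-143,-200,-11))+[-199]:
    t=np.radians(dth);u=np.array([np.cos(t),np.sin(t)]);n=np.array([np.sin(t),-np.cos(t)])
    print(dth,((P+.06*u-(.008+.011*abs(n[0])+.0145*abs(n[1]))*n)*1000).round())
E
```

```text
[-1.95295711e-05  7.07106007e-01  7.07107555e-01 -4.08659538e-06] [6.24961377e-01 4.55217360e-05 2.31313633e-01] 0.997769031252639 1.65
-131 [521. -42.]
-143 [509. -37.]
-154 [498. -30.]
-165 [489. -20.]
-176 [483.  -7.]
-187 [479.   4.]
-198 [476.  15.]
-199 [476.  16.]
```

Request:
{"api": "send_rows", "payload": {"slide": [[-44, 30, 0], [-44, 33, 20], [0, 0, 55], [0, 0, 55], [0, 0, 8]], "turn": [0, 0, 0, 0, 0], "hand": 0}}

```text
time_s: 2.28
ee_pos: [0.6844, -0.0872, 0.0885]
orientation: [-0.005, 0.707, 0.707, -0.002]
wrist_force: [-0.5, -0.2, 1.1]
opening: 0.001
grasp_force: 0.0
```

Request:
{"api": "send_rows", "payload": {"slide": [[8, -49, 0], [8, -49, 0], [8, -49, 0], [16, -12, 0], [10, -16, 0]], "turn": [0, 0, 0, 0, 0]}}

```text
time_s: 2.9
ee_pos: [0.5159, -0.0381, 0.0956]
orientation: [0.004, 0.707, 0.707, 0.002]
wrist_force: [2.6, -0.9, -0.4]
opening: 0.0
grasp_force: 1.3
```

Request:
{"api": "send_rows", "payload": {"slide": [[7, -11, 0], [10, -9, 0], [13, -6, 0], [11, -4, 0], [11, -3, 0]], "turn": [0, 0, 0, 0, 0]}}

```text
time_s: 3.52
ee_pos: [0.4797, 0.0146, 0.0932]
orientation: [-0.0, 0.707, 0.707, -0.0]
wrist_force: [0.4, -3.0, 0.0]
opening: -0.0
grasp_force: 1.3
```

```bash
cat > b.py <<'E'
from h import *
for cam in["scene","side","wrist"]:
    p,d,c,W=shot(cam); save(cam+"1",p); print(cam)
    for n in ["button_hole","valve_pivot","valve_lever"]:
        for r in env.landmark_of(cam,n)[:1]:
            X=w(W,r["xyz"]); print(n,round(r["confidence"],2),X.round(3),np.round(proj(c,W,X)))
s=env.read_state(); print(s["ee_pos"],s["wrist_force"])
E
python3 b.py
```

```text
scene
button_hole 0.72 [0.516 0.192 0.081] [316. 215.]
valve_pivot 0.57 [0.536 0.019 0.106] [269. 180.]
valve_lever 0.44 [0.461 0.038 0.106] [291. 172.]
side
button_hole 0.77 [0.52  0.188 0.079] [208. 169.]
valve_pivot 0.68 [ 0.451 -0.232  0.106] [254. 256.]
valve_lever 0.76 [0.468 0.039 0.106] [211. 191.]
wrist
valve_pivot 0.95 [0.545 0.018 0.112] [383. 249.]
valve_lever 0.63 [0.466 0.042 0.108] [223. 201.]
[0.47990311 0.01389636 0.0932449 ] [ 0.28466591  0.1441564  -0.13627279]
```

Request:
{"api": "send_rows", "payload": {"slide": [[3, -1, 0], [3, 0, 0], [3, 0, 0], [2, 0, 0], [0, 0, 0]], "turn": [0, 0, 0, 0, 0]}}

```text
time_s: 4.75
ee_pos: [0.4799, 0.0192, 0.0935]
orientation: [0.004, 0.705, 0.709, -0.003]
wrist_force: [-2.2, -27.3, -1.7]
opening: 0.005
grasp_force: 13.4
```

Lever at its stop (27 N, stalled). Backing off and going above the stylus.

Request:
{"api": "send_rows", "payload": {"slide": [[-25, 0, 0], [-20, 0, -58], [-40, -4, -48], [-60, -4, -10], [-60, -4, 0]], "turn": [0, 0, 0, 0, 0]}}

```text
time_s: 5.38
ee_pos: [0.4675, -0.1813, 0.2109]
orientation: [0.002, 0.707, 0.707, 0.001]
wrist_force: [0.6, 0.3, 0.2]
opening: -0.001
grasp_force: 0.0
```

Request:
{"api": "send_rows", "payload": {"slide": [[-60, -4, 0], [-45, 0, 0], [-20, 0, 0], [0, 0, 0], [0, 0, 0]], "turn": [0, 0, 0, 0, 0], "hand": 1}}

```text
time_s: 6.0
ee_pos: [0.4626, -0.3026, 0.2089]
orientation: [-0.001, 0.707, 0.708, 0.0]
wrist_force: [0.6, 0.9, -0.1]
opening: 1.0
grasp_force: 0.0
```

```bash
cat > b.py <<'E'
from h import *
for cam in["scene","side","wrist"]:
    p,d,c,W=shot(cam); save(cam+"2",p); print(cam)
    for n in ["stylus_handle","pusher_top","valve_lever"]:
        for r in env.landmark_of(cam,n)[:3]:
            X=w(W,r["xyz"]); print(n,round(r["confidence"],2),X.round(4),np.round(proj(c,W,X)))
P=cloud(d,c,W); P=P[d>0]
for z0,z1,n in((.138,.15,"top"),(.09,.135,"side")):
    m=(abs(P[:,0]-.462)<.03)&(abs(P[:,1]+.305)<.03)&(P[:,2]>z0)&(P[:,2]<z1); q=P[m]
    if len(q): print(n,len(q),np.median(q,0),q.min(0),q.max(0))
s=env.read_state(); print(s["ee_pos"],s["orientation"])
E
python3 b.py
```

```text
scene
stylus_handle 0.65 [ 0.4666 -0.2991  0.1086] [218. 121.]
stylus_handle 0.64 [ 0.526  -0.389   0.1023] [189. 117.]
stylus_handle 0.45 [ 0.556  -0.2997  0.1024] [198. 133.]
pusher_top 0.48 [ 0.4479 -0.2284  0.1089] [236. 128.]
valve_lever 0.6 [0.4659 0.0433 0.1093] [291. 173.]
side
stylus_handle 0.77 [ 0.4612 -0.3024  0.1082] [275. 274.]
stylus_handle 0.67 [ 0.5581 -0.2981  0.1042] [317. 259.]
stylus_handle 0.6 [ 0.524  -0.39    0.1039] [328. 294.]
pusher_top 0.8 [ 0.4521 -0.2306  0.1058] [254. 255.]
valve_lever 0.46 [0.4704 0.0419 0.1068] [211. 190.]
wrist
stylus_handle 0.74 [ 0.4653 -0.2986  0.1067] [253. 184.]
stylus_handle 0.68 [ 0.5248 -0.3878  0.1057] [313. 270.]
stylus_handle 0.63 [ 0.5567 -0.2946  0.1016] [352. 178.]
pusher_top 0.65 [ 0.4539 -0.2304  0.1115] [240. 105.]
valve_lever 0.39 [ 0.4567 -0.2648 -0.0006] [246. 136.]
top 402 [ 0.46542212 -0.29646435  0.14485387] [ 0.45751752 -0.30559443  0.13808559] [ 0.47416215 -0.28903381  0.1469685 ]
side 214 [ 0.46520954 -0.29017616  0.11619751] [ 0.45694594 -0.29552224  0.09016178] [ 0.47412895 -0.28886162  0.13488135]
[ 0.46300477 -0.30488281  0.20922413] [-2.37180976e-07  7.07101294e-01  7.07112268e-01 -1.08219114e-06]
```

View pics/wrist2.png

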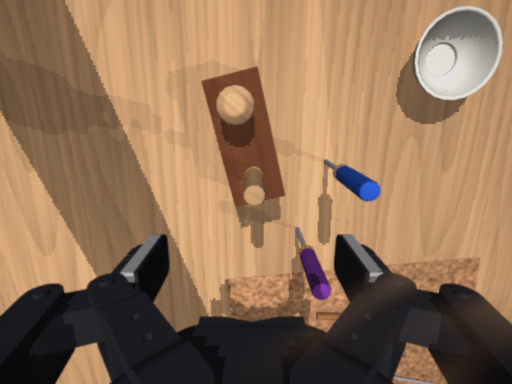

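The wrist picture shows the wooden stylus at (253,184), with the pusher at (235,104) and the blue and purple decoys at (357,182) and (314,272), all clear of the fingers. The depth data gives a handle centre of about (0.4655, -0.298).

Request:
{"api": "send_rows", "payload": {"slide": [[6, 2, 30], [0, 0, 40], [0, 0, 38], [0, 0, 10], [0, 0, 0]], "turn": [0, 0, 0, 0, 0]}}

```text
time_s: 7.22
ee_pos: [0.465, -0.299, 0.0911]
orientation: [-0.0, 0.707, 0.707, 0.0]
wrist_force: [-0.6, -0.2, -0.1]
opening: 1.001
grasp_force: 0.0
```

Request:
{"api": "send_rows", "payload": {"slide": [[0, 0, 0], [0, 0, 0], [0, 0, 0], [0, 0, 0], [0, 0, 0]], "turn": [0, 0, 0, 0, 0], "hand": 0}}

```text
time_s: 7.85
ee_pos: [0.4652, -0.2991, 0.0919]
orientation: [0.001, 0.707, 0.707, -0.0]
wrist_force: [-0.3, 0.2, 4.9]
opening: 0.194
grasp_force: 58.3
```

Request:
{"api": "send_rows", "payload": {"slide": [[0, 0, -30], [0, 0, -35], [0, 0, -40], [0, 0, -40], [0, 0, 0]], "turn": [0, 0, 0, 0, 0]}}

```text
time_s: 8.48
ee_pos: [0.4665, -0.3003, 0.2393]
orientation: [0.004, 0.707, 0.707, 0.0]
wrist_force: [-0.2, -0.7, -0.6]
opening: 0.194
grasp_force: 59.2
```

```bash
cat > b.py <<'E'
from h import *
for cam in["scene","side"]:
    p,d,c,W=shot(cam); save(cam+"3",p); print(cam)
    for n in ["stylus_handle","stylus_tip","button_hole","valve_lever","air_unit"]:
        for r in env.landmark_of(cam,n)[:3]:
            X=w(W,r["xyz"]); print(n,round(r["confidence"],2),X.round(4),np.round(proj(c,W,X)))
s=env.read_state(); print(s["ee_pos"],s["orientation"],s["grasp_force"])
E
python3 b.py; python3 -c "
import cv2;d=cv2.imread('pics/side3.png');cv2.imwrite('pics/s3.png',cv2.resize(d[150:330,190:370],(540,540),interpolation=2))"
```

```text
scene
stylus_handle 0.71 [ 0.5569 -0.2982  0.1026] [198. 134.]
stylus_handle 0.6 [ 0.5265 -0.3886  0.1013] [189. 118.]
stylus_handle 0.44 [ 0.4668 -0.2969  0.2555] [217.  84.]
stylus_tip 0.71 [0.4662 0.0455 0.11  ] [292. 173.]
stylus_tip 0.68 [ 0.5562 -0.2968 -0.0012] [201. 157.]
stylus_tip 0.53 [ 0.5223 -0.3894 -0.0007] [192. 140.]
button_hole 0.63 [0.5202 0.1933 0.0834] [315. 216.]
valve_lever 0.63 [0.4657 0.0437 0.1087] [291. 173.]
air_unit 0.95 [0.5441 0.1576 0.0026] [298. 231.]
side
stylus_handle 0.94 [ 0.5265 -0.3907  0.1005] [329. 295.]
stylus_handle 0.74 [ 0.46   -0.3023  0.2519] [275. 213.]
stylus_handle 0.74 [ 0.5565 -0.298   0.102 ] [316. 260.]
stylus_tip 0.89 [ 0.5304 -0.3914 -0.004 ] [327. 333.]
stylus_tip 0.53 [ 0.5548 -0.3014  0.0028] [313. 298.]
button_hole 0.57 [0.5173 0.1894 0.0771] [207. 170.]
valve_lever 0.76 [0.4678 0.0415 0.1055] [210. 190.]
air_unit 0.9 [ 0.5412  0.1591 -0.0021] [221. 197.]
[ 0.46490292 -0.29885018  0.23583522] [-3.58644009e-04  7.07121110e-01  7.07092361e-01 -4.37359711e-06] 59.21336241066456
```

View pics/s3.png

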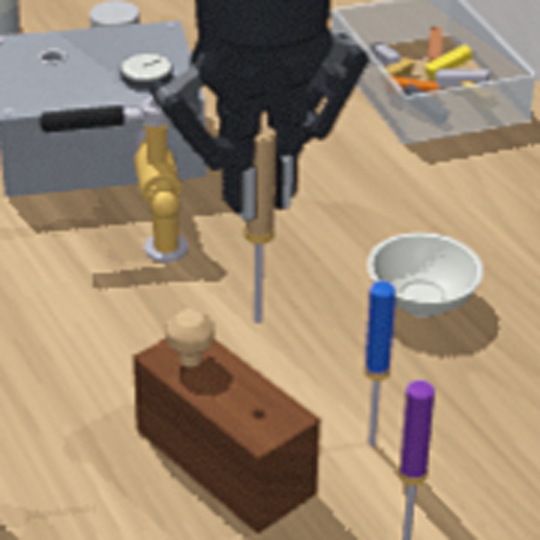

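The side view shows the stylus held upright with its tip at crop (258,320). The lever is across the pipe at (85,118) and the hole is at (52,57). I'll carry it toward the hole now.

Request:
{"api": "send_rows", "payload": {"slide": [[40, 6, -5], [60, 6, 0], [60, 6, 0], [60, 6, 0], [60, 6, 0]], "turn": [0, 0, 0, 0, 0]}}

```text
time_s: 9.7
ee_pos: [0.4952, -0.0171, 0.2414]
orientation: [0.0, 0.707, 0.707, 0.0]
wrist_force: [0.5, -0.1, -0.4]
opening: 0.19
grasp_force: 59.2
```

Request:
{"api": "send_rows", "payload": {"slide": [[50, 6, 0], [50, 6, 0], [20, 6, 0], [0, 0, 0], [0, 0, 0]], "turn": [0, 0, 0, 0, 0]}}

```text
time_s: 10.32
ee_pos: [0.5127, 0.1006, 0.2411]
orientation: [-0.0, 0.707, 0.707, -0.0]
wrist_force: [-0.4, -0.0, -0.8]
opening: 0.193
grasp_force: 59.2
```

```bash
cat > b.py <<'E'
from h import *
for cam in["scene","side","wrist"]:
    p,d,c,W=shot(cam); save(cam+"4",p); print(cam)
    for n in ["stylus_handle","stylus_tip","button_hole"]:
        for r in env.landmark_of(cam,n)[:2]:
            X=w(W,r["xyz"]); print(n,round(r["confidence"],2),X.round(4),np.round(proj(c,W,X)))
    P=cloud(d,c,W); m=(d>0)&(np.hypot(P[...,0]-.518,P[...,1]-.1905)<.022)
    q=P[m]; h=q[(q[:,2]<.072)&(q[:,2]>.04)]
    print("top z",np.median(q[q[:,2]>.075],0)); 
    if len(h): print("hole",len(h),h.mean(0),h.min(0),h.max(0))
    u,v=np.round(proj(c,W,[.518,.1905,.08])).astype(int)
    cv2.imwrite(f"pics/{cam}4c.png",cv2.resize(cv2.cvtColor(p,4)[max(0,v-40):v+40,max(0,u-40):u+40],(400,400),interpolation=0)); print(u,v)
s=env.read_state(); print(s["ee_pos"],s["orientation"],s["grasp_force"])
a=[cv2.imread(f"pics/{k}4c.png") for k in("side","wrist")]; cv2.imwrite("pics/m4.png",np.hstack(a))
E
python3 b.py
```

```text
scene
stylus_handle 0.42 [ 0.5567 -0.3007  0.1012] [197. 133.]
stylus_handle 0.4 [0.5079 0.1003 0.257 ] [300. 152.]
stylus_tip 0.63 [ 0.5547 -0.2993 -0.0035] [201. 157.]
stylus_tip 0.48 [ 0.5231 -0.3885 -0.0018] [192. 140.]
button_hole 0.74 [0.5189 0.1941 0.0784] [316. 217.]
top z [0.5192826  0.1901792  0.08007999]
hole 16 [0.50855021 0.18648406 0.06600529] [0.50252283 0.18052623 0.05953096] [0.5162572  0.19331578 0.0702946 ]
315 216
side
stylus_handle 0.88 [ 0.5592 -0.2959  0.1013] [316. 260.]
stylus_handle 0.78 [0.5076 0.095  0.2593] [213. 122.]
stylus_tip 0.86 [ 0.5286 -0.3927 -0.0041] [327. 334.]
stylus_tip 0.73 [ 0.5585 -0.2987  0.0051] [314. 296.]
button_hole 0.63 [0.5203 0.191  0.0783] [208. 169.]
top z [0.51854361 0.19325937 0.08000096]
hole 3 [0.51950792 0.19826486 0.07060432] [0.51639756 0.19772305 0.06957524] [0.5225753  0.19867889 0.07170906]
207 168
wrist
stylus_handle 0.92 [0.5148 0.0989 0.2563] [255. 256.]
stylus_tip 0.94 [0.5129 0.1045 0.1542] [251. 190.]
button_hole 0.9 [0.5187 0.1902 0.0806] [257.  90.]
top z [0.51898699 0.19074007 0.08036681]
hole 203 [0.5170632  0.19288324 0.05240661] [0.50726443 0.18406548 0.04007291] [0.52622441 0.20058731 0.07145319]
256 90
[0.51296834 0.10100433 0.24121984] [-2.56239143e-05  7.07169727e-01  7.07043829e-01 -2.19702141e-05] 59.21807527542114
```

View pics/m4.png

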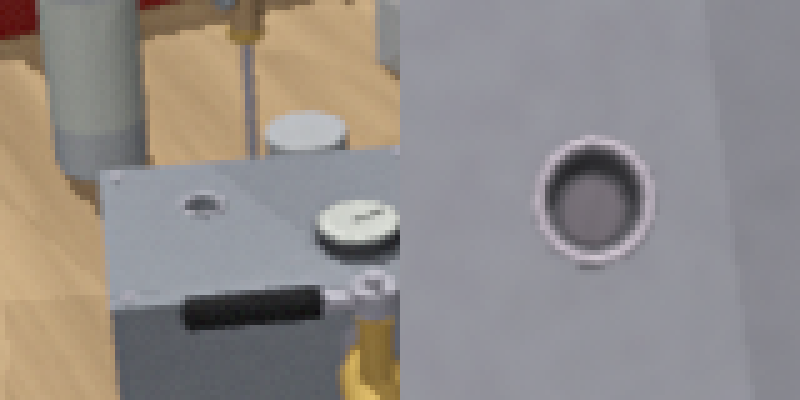

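The wrist crop shows the hole mouth at about pixel (255,90), which gives a centre of about (0.517, 0.192). I'll hover with the tip about 15 mm above it and check again.

Request:
{"api": "send_rows", "payload": {"slide": [[30, 2, 0], [40, 2, 0], [19, 0, 20], [0, 0, 30], [0, 0, 8]], "turn": [0, 0, 0, 0, 0]}}

```text
time_s: 11.55
ee_pos: [0.5156, 0.1902, 0.1815]
orientation: [-0.001, 0.707, 0.707, -0.002]
wrist_force: [0.1, -0.5, -0.7]
opening: 0.196
grasp_force: 59.2
```

```bash
cat > b.py <<'E'
from h import *
for cam in["scene","side","wrist"]:
    p,d,c,W=shot(cam); print(cam); save(cam+"5",p)
    for n in ["stylus_tip","button_hole"]:
        for r in env.landmark_of(cam,n)[:3]:
            X=w(W,r["xyz"]); print(n,round(r["confidence"],2),X.round(4),np.round(proj(c,W,X)))
    if cam=="wrist": # shank from depth
        P=cloud(d,c,W); m=(d>0)&(P[...,2]>.088)&(P[...,2]<.15)&(np.hypot(P[...,0]-.517,P[...,1]-.19)<.015); q=P[m]
        for a in np.arange(.09,.15,.01):
            k=q[abs(q[:,2]-a)<.005]; print(a.round(3),len(k),k.mean(0).round(4) if len(k) else "")
    s=env.read_state(); e=np.array(s["ee_pos"])
    u,v=np.round(proj(c,W,[.517,.1915,.08])).astype(int); print(u,v,[np.round(proj(c,W,x),1) for x in([.517,.1915,.08],[e[0],e[1],.1])])
    cv2.imwrite(f"pics/{cam}5c.png",cv2.resize(cv2.cvtColor(p,4)[max(0,v-30):v+30,max(0,u-30):u+30],(390,390),interpolation=0))
print(e)
a=[cv2.imread(f"pics/{k}5c.png") for k in("side","wrist")]; cv2.imwrite("pics/m5.png",np.hstack(a))
E
python3 b.py
```

```text
scene
stylus_tip 0.65 [ 0.5225 -0.39   -0.0008] [192. 140.]
stylus_tip 0.64 [ 0.5544 -0.2989 -0.0013] [201. 156.]
stylus_tip 0.58 [0.5137 0.1901 0.0946] [317. 212.]
button_hole 0.75 [0.5188 0.1906 0.0814] [315. 216.]
316 216 [array([315.6, 215.8]), array([316., 211.])]
side
stylus_tip 0.97 [ 0.5296 -0.3917 -0.0042] [327. 334.]
stylus_tip 0.73 [ 0.5564 -0.3002  0.0024] [314. 298.]
stylus_tip 0.71 [0.5215 0.1896 0.0959] [208. 163.]
button_hole 0.72 [0.5176 0.1917 0.0779] [207. 169.]
207 168 [array([206.8, 168.3]), array([206.9, 162.1])]
wrist
stylus_tip 0.91 [0.5208 0.1929 0.0969] [254. 191.]
button_hole 0.74 [0.52   0.1884 0.0816] [253. 191.]
0.09 0 
0.1 14 [0.5186 0.1936 0.1016]
0.11 25 [0.5182 0.1934 0.1106]
0.12 29 [0.5186 0.1933 0.12  ]
0.13 34 [0.5183 0.1934 0.1304]
0.14 35 [0.5184 0.1934 0.1399]
250 188 [array([249.8, 187.6]), array([250.4, 195.5])]
[0.5175182  0.18998112 0.18406428]
```

View pics/m5.png

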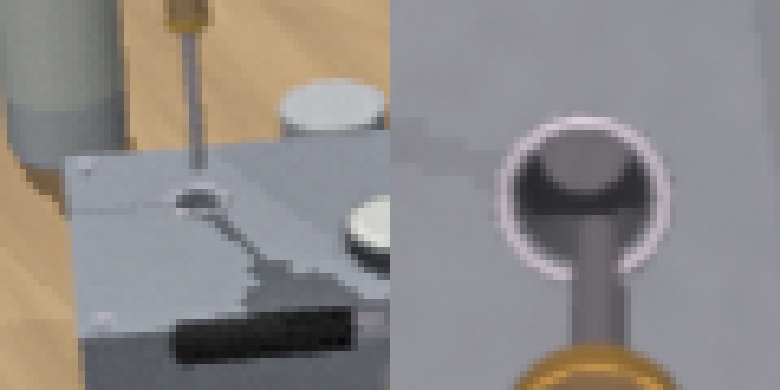

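Tip and hole line up: the shank axis is about (0.5184, 0.1907) and the hole about (0.517, 0.191). I'll shift -1 mm in x and descend.

Request:
{"api": "send_rows", "payload": {"slide": [[0, -1, 5], [0, 0, 10], [0, 0, 10], [0, 0, 10], [0, 0, 5]], "turn": [0, 0, 0, 0, 0]}}

```text
time_s: 12.62
ee_pos: [0.5155, 0.19, 0.1421]
orientation: [-0.001, 0.707, 0.707, -0.001]
wrist_force: [0.3, -0.1, -0.7]
opening: 0.196
grasp_force: 59.2
```

Request:
{"api": "send_rows", "payload": {"slide": [[0, 0, 4], [0, 0, 4], [0, 0, 4], [0, 0, 3], [0, 0, 2]], "turn": [0, 0, 0, 0, 0]}}

```text
time_s: 13.25
ee_pos: [0.5169, 0.1904, 0.1297]
orientation: [0.001, 0.707, 0.707, 0.001]
wrist_force: [-5.5, -1.0, 31.2]
opening: 0.197
grasp_force: 62.9
```

Request:
{"api": "send_rows", "payload": {"slide": [[0, 0, -1], [0, 0, 0], [0, 0, 0], [0, 0, 0], [0, 0, 0]], "turn": [0, 0, 0, 0, 0]}}

```text
time_s: 13.88
ee_pos: [0.5166, 0.1903, 0.1302]
orientation: [0.001, 0.707, 0.707, 0.001]
wrist_force: [-3.9, -0.3, 19.1]
opening: 0.189
grasp_force: 61.2
```

```bash
python3 - <<'E'
from h import *
p,d,c,W=shot("wrist")
P=cloud(d,c,W); m=(d>0)&(P[...,2]>.083)&(P[...,2]<.104)&(np.hypot(P[...,0]-.517,P[...,1]-.19)<.012); print(P[m].mean(0),m.sum())
z=[env.read_state() for _ in range(1)][0]; print(z["ee_pos"],z["wrist_force"],z["grasp_force"],z["time_s"])
for cam in("scene","side"):
    p,d,c,W=shot(cam); save(cam+"6",p)
    for n in("valve_lever","stylus_handle"):
        print(n,[w(W,r["xyz"]).round(3) for r in env.landmark_of(cam,n)])
p=cv2.imread("pics/side6.png"); cv2.imwrite("pics/s6.png",cv2.resize(p[110:350,160:380],(550,600),interpolation=2))
E
```

```text
[0.51673284 0.1936864  0.08745405] 36
[0.51660295 0.19027661 0.13017936] [-4.43641141 -1.2668101  18.30890679] 61.22980825603008 13.925
valve_lever [array([0.463, 0.043, 0.109])]
stylus_handle [array([0.517, 0.194, 0.148]), array([ 0.552, -0.3  ,  0.103]), array([0.526, 0.407, 0.003])]
valve_lever [array([0.468, 0.042, 0.103])]
stylus_handle [array([ 0.558, -0.3  ,  0.101]), array([ 0.526, -0.388,  0.106])]
```

View pics/s6.png

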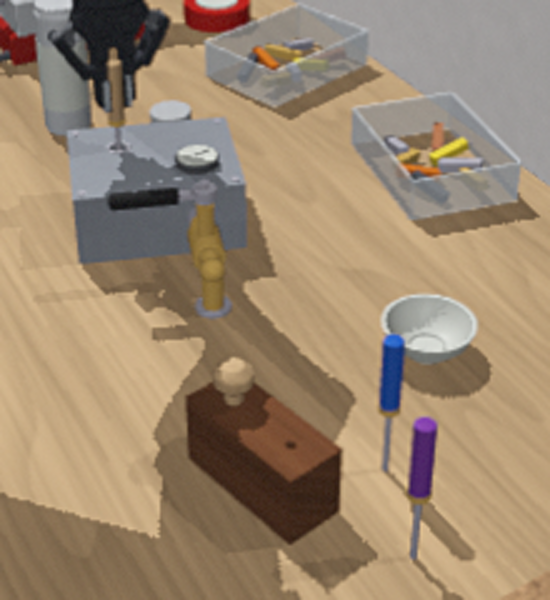

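The view shows the stylus shank in the hole at (117,147), the lever across the pipe at (145,198), and the pusher, dish and can undisturbed. At 18 N the button resists stiffly at the expected depth, so it is at its hard stop. Handing in.

```bash
python3 -c "
from cell import env
print(env.finish_job())"
```

```text
the job is handed in; nothing more can be done
None
```

The job is handed in: the valve is at its closed stop, and the gripped stylus is holding the bleed button fully down at about 18 N. The pusher, can and dish are where they stood; the hand-in returned no verdict.

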